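# Stack three handle blanks in a drilling jig and snap the guide plate shut

## Robot

A 6-joint arm with a two-finger parallel gripper is mounted at the origin on the work surface. World frame = base frame: x ahead of the robot, y to its left, z up, the work surface at z = 0. Lengths are in m, angles in rad, forces in N, time in s.
With the tool pointing down it reaches from about 0.375 to 0.9 m from the base axis. Payload 3.1 kg.
Tool frame: the origin (TCP) lies between the finger pads; the fingertips stand 8 mm ahead of it and the grasp point (between the pads) lies 11 mm behind it; z points along the fingers, y is the line along which they close (so a half turn about z gives the same grasp; the last joint's range is limited). The gripper opens to 87 mm and grips with 3 to 60 N. Pads are 19 mm wide; open, the fingers measure 117 mm over their backs; the gripper's body (75 mm by 190 mm) begins 51 mm behind the grasp point.
Start: joints at [1.054, 0.527, 1.433, -0, 1.181, -0.178], TCP at [0.207, 0.59, 0.231] pointing down, gripper open.
Joint ranges: [-3.08, 3.08], [-0.75, 2.2], [0.22, 2.44], [-1.43, 4.57], [0, 2.65], [-2.85, 2.85]. Speed limits (rad/s): [2.79, 2.79, 3.14, 3.14, 3.14, 3.14].

## Interface

Orientations are given as a unit quaternion [x, y, z, w].
In Python, from rig import robot gives the robot as it stands.
- The arm moves only by the tool move_arm, never from a script. Its argument "motion" is text: rows parted by semicolons, each of 5 numbers parted by spaces: the opening, from -1 (shut) to 1 (fully open), then the shift along the tool's x, y, z normalised to -1 to 1, where 1 is 0.2 m, then the turn about the tool's z normalised to -1 to 1, where 1 is pi rad. A call has 1 to 12 rows; each row is the pose to reach, as a shift and turn from the pose commanded when the call began, along the tool's axes at that moment, turning the shorter way round; what a row does not reach only later rows make up. A row lasts 1/12 s, in which the tool goes at most 41.7 mm and 7.16 degrees, less where a joint would pass 70% of its speed; a pose out of reach is approached as far as the arm can. A call with a number of a shift or a turn outside -1 to 1 is refused whole. A call with a gripper value outside its range is refused whole. The fingers move at their own pace and stop on an object; "newtons" is the grip in N (left out, the last holds). Time passes only in rows, so rows that repeat a pose let the fingers close. It gives the time, the measured TCP pose, the force, the opening and the grip force at its end, in the units of the state.
- robot.get_obs(): the state, without advancing time (a new reading comes with each control period).
- robot.camera(name): name is "side" or "top" or "wrist"; returns (picture, depth): 420x560x3 uint8, red, green, blue; 420x560 float32, m along the optical axis (not along the pixel's ray), 0 where there is no reading.
- robot.camera_model(name): a dict with "mtx" (3x3 intrinsics, pixels), "D" ([k1, k2, p1, p2, k3] as OpenCV has them; the pictures are not rectified), "position" and "attitude" of the camera in the world. Camera axes: x right, y down, z forward; pixel columns grow to the right and rows downward; lengths in m; the calibration is good to about 2 mm. A picture is of the moment at which its call begins: read the wrist's pose just before it. camera_model takes no time and is no camera call; for the wrist camera it gives the pose at the moment of the call.
- robot.hand_in(): hands the job in; it is judged then, once.
The state is a dict: "time": time; "q": joint angles; "joint_velocities": joint speeds; "joint_torque": joint torques, N m; "position": TCP position; "tool_rot": TCP orientation; "ft_force": force on the tool from outside, world axes, zero at the start; "moment": the same for the moment, N m; "grip_width": finger opening in m; "grip_force": force on a finger pad.
Only numpy, scipy, OpenCV 4.12 (cv2) and the standard library are available. Lean on these libraries where they do the work, as an engineer would, in place of code of your own. Each camera call takes 0.05 s, during which the arm holds its last target. There are 200 camera calls.

## Task

Stack the three hardwood blanks flat and squarely on the yellow mark of the drilling jig, dark one at the bottom, light one in the middle, red one on top, all edges flush; lay each down gently and let go of it before fetching the next. Then swing the hinged guide plate over the pile and press its red end down until it snaps under the catch and is held fully shut. Leave the glue bottle, the tape measure and the hammer where they are.

Things in the scene. Friction and masses are not known exactly. Their poses are not given: they have to be found in the camera images.
- dark_blank: dark brown wooden blank, 120 (its x) x 40 (its y) x 20 mm (its z), about 85 g, lying flat loose on the bench; origin at the centre of its underside
- light_blank: pale wooden blank, same size and origin as the dark one, about 70 g
- red_blank: red wooden blank, same size and origin as the dark one, about 80 g
- jig_mark (a point): centre of the yellow 120 x 40 mm rectangle on the jig's plywood bed, on the bed's upper face, 18 mm above the bench. Axes: y along the rectangle's 120 mm towards the hinge, x along its 40 mm, z up. Bed 110 (x) x 260 (y) mm, fixed
- guide_hinge (a point): middle of the guide plate's hinge axis, at y = 95 mm from jig_mark, 65 mm above the bed; axes as jig_mark, the hinge axis runs along x. Two steel cheeks, 12 (x) x 22 (y) mm at x = +-36 mm, carry it and stand 74 mm above the bed
- roller (a point): middle of the catch: a black sprung roller, 16 mm diameter, 44 mm long, along x, at y = -105 mm from jig_mark, 73 mm above the bed; it yields towards -y. Behind it stands a steel post, 50 (x) x 12 (y) mm at y = -122 mm, 84 mm above the bed
- guide (a joint): angle of the aluminium guide plate (50 mm wide, 6 thick, 195 long from the hinge axis): 0 shut, level, 2 mm above a pile of three blanks; 1.57 upright; 1.9 fully open, leaning away from the mark. Friction holds it open; pushed below about 1.2 it falls and rests on the roller at about 0.07, not yet held; 6 to 8 N on the red end snaps it past the roller to 0
- guide_pad (a point): centre of the red 50 x 34 mm end of the guide plate, on the face that is uppermost when shut, 174 mm from the hinge axis; the place to press. When shut it is 68 mm above the bed; the plate's centre plane lies 3 mm below it
- glue: yellow glue bottle with orange cap, 60 mm diameter, 170 mm tall, standing, origin under its centre; leave alone
- tape: blue tape measure, 66 x 36 x 62 mm, standing on the bench, origin under its centre; leave alone
- hammer: hammer 260 mm long lying along its x; leave alone
Mind the look-alikes: they are no part of the job. Leave any green look-alike of the light_blank alone. There is more than one size of the red_blank; the job needs the larger.

How it is judged:
On the way, in this order (a step that is already met when the one before it is completed fails the run):
1. the dark blank lies flat on the yellow mark, let go (x of dark_blank in the frame of jig_mark between -0.008 and 0.008 m and y of dark_blank in the frame of jig_mark between -0.008 and 0.008 m and z of dark_blank in the frame of jig_mark between -0.004 and 0.004 m and angle between the x axis of dark_blank and the y axis of jig_mark, either way round below 0.08 rad and angle between dark_blank's own z axis and vertical below 0.06 rad and contact force between the fingers and dark_blank below 0.05 N and linear speed of dark_blank below 0.02 m/s), for 0.2 s.
2. the light blank lies squarely on the dark one, let go (all of step 1 and x of light_blank in the frame of dark_blank between -0.005 and 0.005 m and y of light_blank in the frame of dark_blank between -0.005 and 0.005 m and z of light_blank in the frame of dark_blank between 0.016 and 0.024 m and angle between the x axis of light_blank and the x axis of dark_blank, either way round below 0.07 rad and angle between light_blank's own z axis and vertical below 0.06 rad and contact force between the fingers and light_blank below 0.05 N and linear speed of light_blank below 0.02 m/s), for 0.2 s.
3. the red blank lies squarely on the light one, let go (all of step 2 and x of red_blank in the frame of light_blank between -0.005 and 0.005 m and y of red_blank in the frame of light_blank between -0.005 and 0.005 m and z of red_blank in the frame of light_blank between 0.016 and 0.024 m and angle between the x axis of red_blank and the x axis of light_blank, either way round below 0.07 rad and angle between red_blank's own z axis and vertical below 0.06 rad and contact force between the fingers and red_blank below 0.05 N and linear speed of red_blank below 0.02 m/s), for 0.2 s.
4. the guide plate is snapped shut under the catch (value of joint guide below 0.025 rad), for 0.2 s.
At the end, for the whole second after the job is handed in: The dark blank lies flat within 8 mm (x and y) and 0.08 rad of the yellow mark, the light one on it and the red one on that, each within 5 mm (x and y) and 0.07 rad of the one below; all at rest and let go; the guide plate is held under the catch (below 0.025 rad) (all of step 3 and value of joint guide below 0.025 rad and contact force between the fingers and guide below 0.05 N); the robot touches nothing.
It fails at once if the glue bottle, tape measure or hammer is moved more than 25 mm (distance of any of glue, tape, hammer from where it was at the start of the episode above 0.025 m).
It fails at once if a blank is dropped from more than 15 mm onto the jig ((horizontal distance between dark_blank and jig_mark below 0.06 m and z of dark_blank in the frame of jig_mark above 0.015 m and contact force between dark_blank and anything else below 0.01 N) or (horizontal distance between light_blank and jig_mark below 0.06 m and z of light_blank in the frame of jig_mark above 0.035 m and contact force between light_blank and anything else below 0.01 N) or (horizontal distance between red_blank and jig_mark below 0.06 m and z of red_blank in the frame of jig_mark above 0.055 m and contact force between red_blank and anything else below 0.01 N)).
It also fails if it takes over 72 s, if anything falls off the work surface, if the arm or the gripper's body presses on something with over 40 N, if the wrist force passes 120 N, or if a joint passes its speed limit or range.

## Working session

There is one attempt and no reset: what is moved stays moved. The work goes in short steps, Python scripts to look and compute and a tool call to move; the robot and the scene stay as the last step left them, time stands still between calls to the robot, and variables do not carry over. Pictures are saved under pics/ and viewed, at most 10 in all, crops included, and the job is handed in when it is done.

Besides the shell and the picture viewer there is one more tool, called after "Emit:" as name(argument=value, ...) on one line, values as JSON. move_arm: Moves the arm, as the interface text tells. Its arguments: {"type":"object","properties":{"motion":{"type":"string"},"newtons":{"type":"number"}},"required":["motion"]}

```bash
mkdir -p pics; ls
cat > h.py <<'E'
import numpy as np,cv2
from scipy.spatial.transform import Rotation as R
from rig import robot
def snap(n):
    m=robot.camera_model(n);im,d=robot.camera(n);return m,im,d
def rot(m):
    a=np.array(m["attitude"],float);return R.from_quat(a).as_matrix() if a.size==4 else a.reshape(3,3)
def ray(m,px,z):
    px=np.array(px,float).reshape(-1,1,2)
    n=cv2.undistortPoints(px,np.array(m["mtx"],float),np.array(m["D"],float)).reshape(-1,2)
    d=np.c_[n,np.ones(len(n))]@rot(m).T;p=np.array(m["position"],float)
    return p+d*((z-p[2])/d[:,2])[:,None]
def save(im,f):cv2.imwrite('pics/'+f,im[:,:,::-1])
def cloud(m,d):
    h,w=d.shape;u,v=np.meshgrid(np.arange(w),np.arange(h))
    n=cv2.undistortPoints(np.stack([u,v],-1).reshape(-1,1,2).astype(float),np.array(m["mtx"],float),np.array(m["D"],float)).reshape(-1,2)
    return ((np.c_[n,np.ones(len(n))]*d.reshape(-1,1))@rot(m).T+np.array(m["position"])).reshape(h,w,3)
E
python3 - <<'E'
from h import *
import pickle
ims=[]
for n in("top","side"):
    m,im,d=snap(n);pickle.dump((m,im,d),open(n+'.pkl','wb'));save(im,n+'0.png');print(n,m)
print(robot.get_obs())
E
```

```text
pics
top {'mtx': array([[508.86752616,   0.        , 275.85513395],
       [  0.        , 508.86752616, 204.19629341],
       [  0.        ,   0.        ,   1.        ]]), 'D': array([-0.12929393,  0.        ,  0.        ,  0.        ,  0.        ]), 'position': array([ 0.40341252, -0.08080526,  1.32417643]), 'attitude': array([ 0.71260703, -0.69730023,  0.05702665, -0.05207279])}
side {'mtx': array([[457.50784564,   0.        , 287.53801831],
       [  0.        , 457.50784564, 212.76074782],
       [  0.        ,   0.        ,   1.        ]]), 'D': array([0.02392955, 0.        , 0.        , 0.        , 0.        ]), 'position': array([ 0.06100711, -0.74677077,  0.74036728]), 'attitude': array([ 0.84956018, -0.28042286,  0.15001431, -0.42083991])}
{'time': 0.1, 'q': array([ 1.05448742e+00,  5.28354885e-01,  1.43378007e+00,  1.83396682e-05,
        1.18142605e+00, -1.78535746e-01]), 'joint_velocities': array([-0.00113407, -0.00159434, -0.0024432 ,  0.00098817, -0.00199312,
       -0.00146599]), 'joint_torque': array([-1.20271388e-04, -4.40981948e+01, -1.77150089e+01,  6.34728069e-02,
        5.33345249e-02, -5.54081555e-05]), 'position': array([0.20677757, 0.58911117, 0.22967887]), 'tool_rot': array([ 1.68088232e-01,  9.85771463e-01, -9.22486417e-04, -3.43060516e-04]), 'ft_force': array([ 0.16661385, -0.01103894,  0.4091976 ]), 'moment': array([ 0.01433555,  0.00479264, -0.03375775]), 'grip_force': 0.0, 'grip_width': 0.08744109749636501}
```

View pics/top0.png

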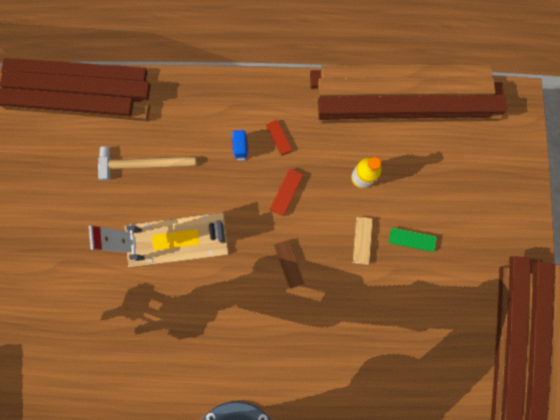

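View pics/side0.png

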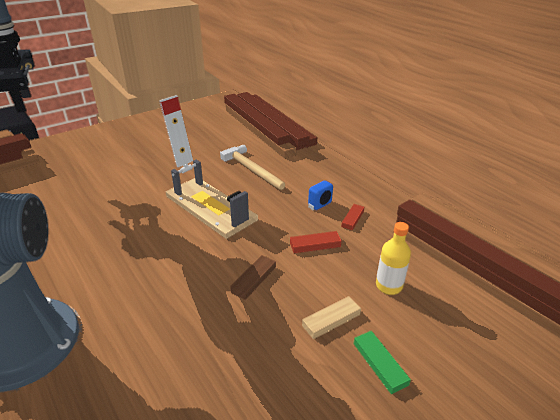

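The top view shows the dark blank at (288,264), light (363,241), large red (287,192), small red (279,137) and green (413,239). The jig mark is at (177,240), its hinge at the left (132,242) and its roller at (217,231). The plate stands open in the side view.

```bash
cat >> h.py <<'E'
def rect(mask,m,z):
    cs,_=cv2.findContours(mask.astype(np.uint8),cv2.RETR_EXTERNAL,cv2.CHAIN_APPROX_NONE)
    c=max(cs,key=cv2.contourArea).reshape(-1,2)
    P=ray(m,c,z)[:,:2]
    (cx,cy),(w,h),a=cv2.minAreaRect((P*1000).astype(np.float32))
    if w<h:a+=90;w,h=h,w
    return np.round([cx,cy,w,h,(a+90)%180-90],1)
E
python3 - <<'E'
from h import *
import pickle
for n,seeds in(("top",dict(dark=(288,264),light=(363,241),red=(287,192),green=(413,239),tape=(240,145),glue=(366,175),sred=(279,137),hammer=(150,162))),("side",dict(dark=(253,277),light=(332,317),red=(316,242)))):
    m,im,d=pickle.load(open(n+'.pkl','rb'));C=cloud(m,d);z=C[:,:,2]
    print(n,"bench",np.round(np.median(z[(d>0)&(abs(z)<.05)]),4))
    mk=((z>.010)&(d>0)).astype(np.uint8)
    _,L=cv2.connectedComponents(mk,connectivity=4)
    for k,s in seeds.items():
        l=L[s[1],s[0]];M=L==l
        if n=="side":M&=z>.016
        zz=np.median(z[M]);P=C[M][:,:2]*1000
        print(k,l,M.sum(),round(zz,4),rect(M,m,.02) if n=="top" else cv2.minAreaRect(P.astype(np.float32)),P.mean(0).round(1))
    hsv=cv2.cvtColor(im,cv2.COLOR_RGB2HSV)
    Y=cv2.inRange(hsv,(22,200,120),(32,255,255))
    if n=="top":
        Y[:,:120]=0;Y[:,240:]=0
    else: Y[:,260:]=0;Y[:180]=0
    print("mark",(Y>0).sum(),rect(Y,m,.018),hsv[240,177],hsv[200,200])
    if n=="top":
        for r,c in((240,133),(261,137),(231,217),(240,212),(238,95)):print((r,c),C[r,c].round(4))
        Bd=(z>.011)&(z<.025)&(d>0);Bd[:,:110]=0;Bd[:,235:]=0;Bd[:205]=0;Bd[275:]=0
        print("bed",rect(Bd,m,.018))
E
```

```text
top bench -0.0002
dark 17 723 0.0192 [ 453.5 -122.9  118.2   40.6   21.4] [ 453.5 -123.1]
light 15 729 0.019 [ 517.8 -312.9  118.2   42.1   -4.3] [ 517.1 -313.2]
red 12 702 0.0191 [ 640.1 -112.7  121.1   40.1  -24.4] [ 639.9 -112.5]
green 16 711 0.019 [ 522.5 -445.2  120.2   42.1   79.1] [ 522.5 -445.6]
tape 5 406 0.0595 [764.5  13.1  79.7  37.2   1.8] [755.1  10. ]
glue 9 676 0.1123 [ 699.4 -325.1   92.8   63.4  -44.4] [ 677.2 -308.1]
sred 4 396 0.0149 [787.8 -89.4  94.3  31.2  26.8] [788.9 -89.9]
hammer 8 1166 0.0231 [709.  256.9 264.2  87.5 -89.3] [709.1 280.1]
mark 676 [509.2 170.3 118.3  38.8 -81. ] [ 22 255 184] [ 14 172 159]
(240, 133) [0.4992 0.2607 0.0892]
(261, 137) [0.4506 0.2658 0.0216]
(231, 217) [0.5255 0.0537 0.0984]
(240, 212) [0.5039 0.0657 0.0924]
(238, 95) [0.4875 0.2945 0.2649]
bed [507.9 170.2 259.6 110.3 -81.1]
side bench 0.001
dark 21 751 0.0209 ((452.63043212890625, -124.52705383300781), (122.9178466796875, 41.852027893066406), 21.151098251342773) [ 449.8 -127.1]
light 24 966 0.0209 ((518.1808471679688, -314.08953857421875), (42.30314254760742, 122.22492218017578), 86.00951385498047) [ 514.9 -315.1]
red 20 583 0.0208 ((640.9406127929688, -114.70820617675781), (47.50470733642578, 120.74301147460938), 65.9945068359375) [ 639.2 -115.3]Traceback (most recent call last):
  File "<stdin>", line 18, in <module>
  File "h.py", line 20, in rect
    c=max(cs,key=cv2.contourArea).reshape(-1,2)
      ~~~^^^^^^^^^^^^^^^^^^^^^^^^
ValueError: max() iterable argument is empty
```

```bash
cat >> h.py <<'E'
def plan(wps,pose=None):
    """wps: list of (x,y,z mm, yaw deg of tool y or None). One call each; prints shift x y z turn, and rows needed."""
    o=robot.get_obs()
    p=np.array(o["position"])*1000;Y=R.from_quat(o["tool_rot"]).as_matrix()[:,1];yaw=np.degrees(np.arctan2(Y[1],Y[0]))
    print("now",p.round(1),"yaw",yaw.round(2),"t",o["time"],"q6",o["q"][5].round(2),"F",o["ft_force"].round(1),"w",round(o["grip_width"]*1000,1),"g",round(o["grip_force"],1))
    for w in wps:
        t=np.array(w[:3],float);y2=yaw if w[3] is None else w[3]
        a=np.radians(yaw);ty=np.array([np.cos(a),np.sin(a),0]);tz=np.array([0,0,-1.]);tx=np.cross(ty,tz)
        d=t-p;s=np.array([d@tx,d@ty,d@tz])/200
        # turn about down axis: +turn lowers yaw
        dy=(y2-yaw+180)%360-180
        print(w,"->",s.round(3),"turn",round(-dy/180,4),"rows",np.ceil(max(np.linalg.norm(d)/41.7,abs(dy)/7.16)))
        p=t;yaw=y2
E
python3 - <<'E'
from h import *
plan([(270,400,230,None),(330,220,230,None),(400,20,230,None),(453,-123,160,111.4)])
E
```

```text
now [206.8 589.1 229.7] yaw 70.65 t 0.1 q6 -0.18 F [ 0.2 -0.   0.4] w 87.4 g 0.0
(270, 400, 230, None) -> [-0.612 -0.787 -0.002] turn -0.0 rows 5.0
(330, 220, 230, None) -> [-0.581 -0.75   0.   ] turn -0.0 rows 5.0
(400, 20, 230, None) -> [-0.662 -0.828  0.   ] turn -0.0 rows 6.0
(453, -123, 160, 111.4) -> [-0.487 -0.587  0.35 ] turn -0.2264 rows 6.0
```

Emit:
move_arm(motion="1 -0.61 -0.79 0 0;1 -0.61 -0.79 0 0;1 -0.61 -0.79 0 0;1 -0.61 -0.79 0 0;1 -0.61 -0.79 0 0;1 -0.61 -0.79 0 0;1 -0.61 -0.79 0 0")

```text
time: 0.68
position: [0.2702, 0.3988, 0.2305]
tool_rot: [0.17, 0.985, -0.0, -0.0]
ft_force: [0.2, 0.1, 0.9]
grip_width: 0.0872
grip_force: 0.0
```

Emit:
move_arm(motion="1 -0.58 -0.75 0 0;1 -0.58 -0.75 0 0;1 -0.58 -0.75 0 0;1 -0.58 -0.75 0 0;1 -0.58 -0.75 0 0;1 -0.58 -0.75 0 0;1 -0.58 -0.75 0 0")

```text
time: 1.27
position: [0.3305, 0.2205, 0.2307]
tool_rot: [0.169, 0.986, 0.001, 0.0]
ft_force: [-0.7, 0.6, -0.3]
grip_width: 0.0871
grip_force: 0.0
```

Emit:
move_arm(motion="1 -0.66 -0.83 0 0;1 -0.66 -0.83 0 0;1 -0.66 -0.83 0 0;1 -0.66 -0.83 0 0;1 -0.66 -0.83 0 0;1 -0.66 -0.83 0 0;1 -0.66 -0.83 0 0;1 -0.66 -0.83 0 0")

```text
time: 1.93
position: [0.399, 0.0213, 0.2303]
tool_rot: [0.168, 0.986, 0.0, -0.001]
ft_force: [-0.3, 0.8, -0.6]
grip_width: 0.0873
grip_force: 0.0
```

Emit:
move_arm(motion="1 -0.49 -0.59 0.35 -0.226;1 -0.49 -0.59 0.35 -0.226;1 -0.49 -0.59 0.35 -0.226;1 -0.49 -0.59 0.35 -0.226;1 -0.49 -0.59 0.35 -0.226;1 -0.49 -0.59 0.35 -0.226;1 -0.49 -0.59 0.35 -0.226;1 -0.49 -0.59 0.35 -0.226;1 -0.49 -0.59 0.35 -0.226")

```text
time: 2.68
position: [0.4523, -0.1218, 0.1607]
tool_rot: [-0.185, 0.983, 0.0, -0.0]
ft_force: [-0.1, 0.7, 0.3]
grip_width: 0.0869
grip_force: 0.0
```

Accurate. Now measure with the wrist camera and plan the grasp.

Run:
```python
from h import *
m,im,d=snap("wrist");save(im,"w1.png");C=cloud(m,d);z=C[:,:,2]
print(m["position"])
mk=((z>.010)&(z<.03)&(d>0)).astype(np.uint8)
n,L,s,_=cv2.connectedComponentsWithStats(mk,connectivity=4)
for i in range(1,n):
    if s[i,4]>500:
        M=L==i;print(s[i],np.median(z[M]).round(4),rect(M,m,.02))
plan([(453,-123,13,111.4)])
```

```text
[ 0.3894516  -0.14574063  0.31609723]
[  44  125   77  104 4778] 0.021 [ 514.6 -309.7  118.4   45.6   -4.8]
[ 259  136   43  119 4810] 0.0213 [ 453.9 -122.9  119.7   40.1   21. ]
now [ 452.4 -122.1  160.8] yaw 111.38 t 2.7333 q6 -2.45 F [-0.4 -0.6  0.2] w 87.1 g 0.0
(453, -123, 13, 111.4) -> [-0.001 -0.005  0.739] turn -0.0001 rows 4.0
```

View pics/w1.png

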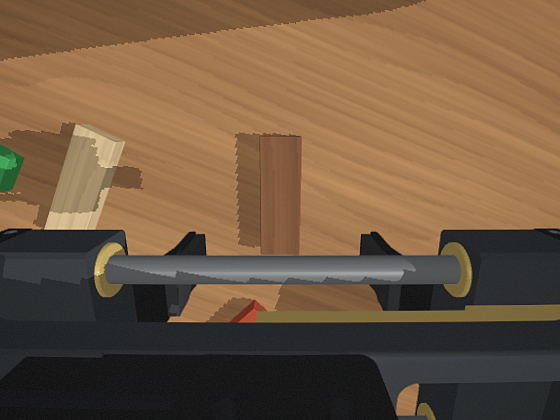

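The wrist view shows the dark blank centred at (280,195), which agrees with the top view to within 1 mm. Next I grasp it.

Emit:
move_arm(motion="1 -0.005 -0.006 0.2 0;1 -0.005 -0.006 0.4 0;1 -0.005 -0.006 0.58 0;1 -0.005 -0.006 0.68 0;1 -0.005 -0.006 0.72 0;1 -0.005 -0.006 0.74 0;1 -0.005 -0.006 0.74 0;-1 -0.005 -0.006 0.74 0;-1 -0.005 -0.006 0.74 0;-1 -0.005 -0.006 0.74 0;-1 -0.005 -0.006 0.74 0;-1 -0.005 -0.006 0.74 0", newtons=25)

```text
time: 3.73
position: [0.4542, -0.125, 0.0133]
tool_rot: [-0.185, 0.983, -0.0, 0.001]
ft_force: [-0.4, 0.5, -0.8]
grip_width: 0.061
grip_force: 0.0
```

Run:
```python
from h import *
plan([(470,-60,180,None),(508.7,100,180,9),(508.7,170.3,60,9),(508.7,170.3,31.5,9)])
```

```text
now [ 454.2 -125.    13.3] yaw 111.32 t 3.7333 q6 -2.45 F [-0.4  0.5 -0.8] w 61.0 g 0.0
(470, -60, 180, None) -> [-0.192  0.274 -0.834] turn -0.0 rows 5.0
(508.7, 100, 180, 9) -> [-0.471  0.675  0.   ] turn 0.5684 rows 15.0
(508.7, 170.3, 60, 9) -> [0.347 0.055 0.6  ] turn 0.0 rows 4.0
(508.7, 170.3, 31.5, 9) -> [0.    0.    0.142] turn 0.0 rows 1.0
```

Emit:
move_arm(motion="-1 0 0 0 0;-1 0 0 0 0;-1 0 0 0 0;-1 0 0 0 0;-1 0 0 0 0;-1 0 0 0 0;-1 0 0 0 0")

```text
time: 4.32
position: [0.4537, -0.1247, 0.0126]
tool_rot: [-0.185, 0.983, 0.0, -0.0]
ft_force: [0.2, 0.8, 2.1]
grip_width: 0.04
grip_force: 25.0
```

Emit:
move_arm(motion="-1 0 0 -0.1 0;-1 0 0 -0.25 0;-1 0 0 -0.4 0;-1 0 0 -0.6 0;-1 -0.1 0.14 -0.75 0;-1 -0.192 0.274 -0.834 0;-1 -0.192 0.274 -0.834 0")

```text
time: 4.9
position: [0.472, -0.0561, 0.1831]
tool_rot: [-0.187, 0.982, -0.001, 0.004]
ft_force: [0.1, -0.0, -1.3]
grip_width: 0.0401
grip_force: 25.0
```

Run:
```python
from h import *
plan([(508.7,100,180,9),(508.7,170.3,60,9),(508.7,170.3,31.5,9)])
```

```text
now [472.  -56.1 183.1] yaw 111.53 t 4.9 q6 -2.3 F [ 0.1 -0.  -1.3] w 40.1 g 25.0
(508.7, 100, 180, 9) -> [-0.457  0.659  0.016] turn 0.5696 rows 15.0
(508.7, 170.3, 60, 9) -> [0.347 0.055 0.6  ] turn 0.0 rows 4.0
(508.7, 170.3, 31.5, 9) -> [0.    0.    0.142] turn 0.0 rows 1.0
```

Emit:
move_arm(motion="-1 -0.47 0.675 0 0.45;-1 -0.47 0.675 0 0.45;-1 -0.47 0.675 0 0.45;-1 -0.47 0.675 0 0.45;-1 -0.47 0.675 0 0.45;-1 -0.47 0.675 0 0.45;-1 -0.47 0.675 0 0.45;-1 -0.47 0.675 0 0.45;-1 -0.47 0.675 0 0.45;-1 -0.47 0.675 0 0.45;-1 -0.47 0.675 0 0.45;-1 -0.47 0.675 0 0.45")

```text
time: 5.9
position: [0.5075, 0.1, 0.1784]
tool_rot: [0.5, 0.866, -0.001, -0.001]
ft_force: [-0.8, 1.6, -1.5]
grip_width: 0.0401
grip_force: 25.0
```

Run:
```python
from h import *
plan([(508.7,170.3,100,9)])
```

```text
now [507.5 100.  178.4] yaw 30.01 t 5.9 q6 -0.55 F [-0.8  1.6 -1.5] w 40.1 g 25.0
(508.7, 170.3, 100, 9) -> [0.301 0.181 0.392] turn 0.1167 rows 3.0
```

Emit:
move_arm(motion="-1 0.15 0.09 0 0.04;-1 0.301 0.181 0.1 0.08;-1 0.301 0.181 0.25 0.117;-1 0.301 0.181 0.392 0.117;-1 0.301 0.181 0.392 0.117;-1 0.301 0.181 0.392 0.117;-1 0.301 0.181 0.392 0.117")

```text
time: 6.48
position: [0.5095, 0.1702, 0.1015]
tool_rot: [0.648, 0.762, 0.0, 0.0]
ft_force: [0.3, -1.1, -0.2]
grip_width: 0.0398
grip_force: 25.0
```

Run:
```python
from h import *
plan([(508.7,170.3,31,9)])
m,im,d=snap("wrist");save(im,"w2.png")
```

```text
now [509.5 170.2 101.5] yaw 9.27 t 6.4833 q6 -0.05 F [ 0.3 -1.1 -0.2] w 39.8 g 25.0
(508.7, 170.3, 31, 9) -> [ 0.001 -0.004  0.352] turn 0.0015 rows 2.0
```

View pics/w2.png

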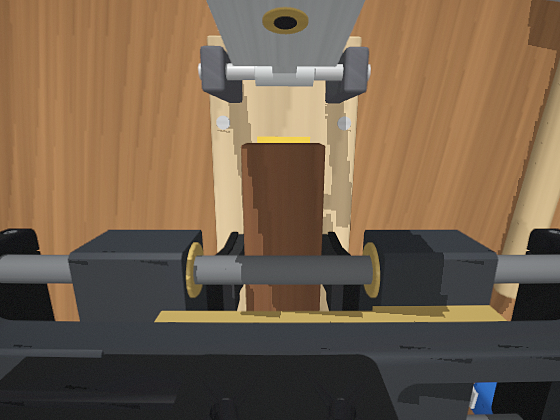

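The dark blank is held square over the mark, with a yellow edge visible at (283,140). Lowering it now.

Emit:
move_arm(motion="-1 0 -0.002 0.12 0;-1 0 -0.002 0.22 0;-1 0 -0.002 0.29 0;-1 0 -0.002 0.32 0;-1 0 -0.002 0.335 0;-1 0 -0.002 0.343 0;-1 0 -0.002 0.348 0;-1 0 -0.002 0.348 0;-1 0 -0.002 0.348 0")

```text
time: 7.28
position: [0.5092, 0.1705, 0.0322]
tool_rot: [0.648, 0.762, 0.001, 0.001]
ft_force: [0.7, 0.9, 0.1]
grip_width: 0.0394
grip_force: 25.0
```

Emit:
move_arm(motion="-1 0 0 0.005 0;-1 0 0 0.009 0;-1 0 0 0.009 0")

```text
time: 7.53
position: [0.509, 0.1705, 0.0306]
tool_rot: [0.648, 0.762, 0.0, 0.0]
ft_force: [-1.6, -0.8, 6.4]
grip_width: 0.04
grip_force: 25.0
```

Emit:
move_arm(motion="0.5 0 0 0 0;0.5 0 0 0 0;0.5 0 0 0 0;0.5 0 0 0 0;0.5 0 0 0 0;0.5 0 0 -0.1 0;0.5 0 0 -0.3 0;0.5 0 0 -0.5 0;0.5 0 0 -0.74 0;1 0 0 -0.74 0")

```text
time: 8.37
position: [0.5126, 0.1711, 0.184]
tool_rot: [0.648, 0.762, 0.005, 0.004]
ft_force: [0.8, 0.3, 0.4]
grip_width: 0.0674
grip_force: 0.0
```

```bash
cat >> h.py <<'E'
def stack(zs,n="top"):
    m,im,d=snap(n);C=cloud(m,d);z=C[:,:,2]
    D=np.linalg.norm(C[:,:,:2]-[.5087,.1703],axis=2)<.075
    M=(abs(z-zs)<.007)&D&(d>0)
    n_,L,s,_=cv2.connectedComponentsWithStats(M.astype(np.uint8),connectivity=4)
    M=L==(1+s[1:,4].argmax())
    print(n,"stack",np.median(z[M]).round(4),M.sum(),rect(M,m,zs));return m,im,d
E
python3 - <<'E'
from h import *
stack(.038,"wrist");stack(.038,"top")
plan([(510,20,180,None),(513,-170,180,None),(517.5,-312.5,150,85.5)])
E
```

```text
wrist stack 0.0393 4661 [509.  170.3 119.4  40.  -80.8]
top stack 0.0376 405 [512.2 142.6  69.6  39.9 -81.5]
now [510.2 170.7 180. ] yaw 9.28 t 8.4667 q6 -0.05 F [-0.4  0.1 -0.6] w 73.4 g 0.0
(510, 20, 180, None) -> [-0.743 -0.123  0.   ] turn -0.0 rows 4.0
(513, -170, 180, None) -> [-0.94  -0.138  0.   ] turn -0.0 rows 5.0
(517.5, -312.5, 150, 85.5) -> [-0.707 -0.093  0.15 ] turn -0.4235 rows 11.0
```

The dark blank lies on the mark to within 1 mm. Light blank next.

Emit:
move_arm(motion="1 -0.743 -0.123 0 0;1 -0.743 -0.123 0 0;1 -0.743 -0.123 0 0;1 -0.743 -0.123 0 0;1 -0.743 -0.123 0 0")

```text
time: 8.88
position: [0.5074, 0.0155, 0.1754]
tool_rot: [0.65, 0.76, -0.002, -0.001]
ft_force: [-0.1, 0.4, 0.4]
grip_width: 0.0868
grip_force: 0.0
```

Emit:
move_arm(motion="1 -0.94 -0.138 0 0;1 -0.94 -0.138 0 0;1 -0.94 -0.138 0 0;1 -0.94 -0.138 0 0;1 -0.94 -0.138 0 0;1 -0.94 -0.138 0 0")

```text
time: 9.38
position: [0.5115, -0.1745, 0.1757]
tool_rot: [0.65, 0.76, -0.001, 0.0]
ft_force: [0.4, -0.3, 0.0]
grip_width: 0.0869
grip_force: 0.0
```

Emit:
move_arm(motion="1 -0.707 -0.093 0.15 -0.423;1 -0.707 -0.093 0.15 -0.423;1 -0.707 -0.093 0.15 -0.423;1 -0.707 -0.093 0.15 -0.423;1 -0.707 -0.093 0.15 -0.423;1 -0.707 -0.093 0.15 -0.423;1 -0.707 -0.093 0.15 -0.423;1 -0.707 -0.093 0.15 -0.423;1 -0.707 -0.093 0.15 -0.423;1 -0.707 -0.093 0.15 -0.423;1 -0.707 -0.093 0.15 -0.423;1 -0.707 -0.093 0.15 -0.423")

```text
time: 10.38
position: [0.5152, -0.3103, 0.1455]
tool_rot: [0.039, 0.999, 0.002, -0.002]
ft_force: [-0.5, -0.2, 0.1]
grip_width: 0.0869
grip_force: 0.0
```

```bash
cat >> h.py <<'E'
def blanks():
    m,im,d=snap("wrist");C=cloud(m,d);z=C[:,:,2]
    n,L,s,_=cv2.connectedComponentsWithStats(((z>.010)&(z<.03)&(d>0)).astype(np.uint8),connectivity=4)
    for i in range(1,n):
        if s[i,4]>800:
            M=L==i;print(s[i],rect(M,m,.0205),np.median(im[M],0))
E
python3 - <<'E'
from h import *
import pickle
blanks()
plan([(517.8,-312.9,13,85.7)])
m,im,d=snap("top");C=cloud(m,d);z=C[:,:,2]
E
```

```text
[ 257  140   45  116 4936] [ 513.9 -312.4  110.6   40.    -4.5] [207. 183. 139.]
[  78  192  130   51 4855] [ 521.7 -443.3  122.4   43.1   79.9] [ 66. 163.  88.]
now [ 515.2 -310.6  145.8] yaw 85.36 t 10.4333 q6 -2.22 F [ 0.  -0.4 -0.3] w 87.1 g 0.0
(517.8, -312.9, 13, 85.7) -> [-0.014 -0.01   0.664] turn -0.0019 rows 4.0
```

Emit:
move_arm(motion="0.7 -0.015 -0.009 0.2 0;0.7 -0.015 -0.009 0.4 0;0.6 -0.015 -0.009 0.55 0;0.6 -0.015 -0.009 0.62 0;0.6 -0.015 -0.009 0.65 0;0.6 -0.015 -0.009 0.663 0;-1 -0.015 -0.009 0.663 0;-1 -0.015 -0.009 0.663 0;-1 -0.015 -0.009 0.663 0;-1 -0.015 -0.009 0.663 0;-1 -0.015 -0.009 0.663 0;-1 -0.015 -0.009 0.663 0")

```text
time: 11.48
position: [0.5189, -0.315, 0.0158]
tool_rot: [0.04, 0.999, -0.0, 0.001]
ft_force: [-0.8, 1.0, 3.1]
grip_width: 0.0398
grip_force: 25.0
```

Emit:
move_arm(motion="-1 0 0 0 0;-1 0 0 0 0;-1 0 0 0 0;-1 0 0 0 0")

```text
time: 11.82
position: [0.5189, -0.315, 0.0159]
tool_rot: [0.04, 0.999, -0.0, 0.0]
ft_force: [-0.5, 1.0, 6.1]
grip_width: 0.0399
grip_force: 25.0
```

Run:
```python
from h import *
plan([(517,-270,185,None),(513,-90,185,40),(509,80,185,9.2),(509,170.3,110,9.2)])
```

```text
now [ 518.9 -315.    15.9] yaw 85.4 t 11.8167 q6 -2.22 F [-0.5  1.   6.1] w 39.9 g 25.0
(517, -270, 185, None) -> [ 0.027  0.223 -0.846] turn -0.0 rows 5.0
(513, -90, 185, 40) -> [0.092 0.895 0.   ] turn 0.2522 rows 7.0
(509, 80, 185, 9.2) -> [0.664 0.531 0.   ] turn 0.1711 rows 5.0
(509, 170.3, 110, 9.2) -> [0.446 0.072 0.375] turn -0.0 rows 3.0
```

Emit:
move_arm(motion="-1 0 0 -0.1 0;-1 0 0 -0.25 0;-1 0 0 -0.4 0;-1 0.01 0.1 -0.6 0;-1 0.027 0.223 -0.75 0;-1 0.027 0.223 -0.846 0;-1 0.027 0.223 -0.846 0;-1 0.027 0.223 -0.846 0")

```text
time: 12.48
position: [0.5173, -0.2702, 0.1852]
tool_rot: [0.04, 0.999, -0.001, 0.001]
ft_force: [-0.2, 0.4, -1.6]
grip_width: 0.0396
grip_force: 25.0
```

```bash
cat >> h.py <<'E'
def held():
    m,im,d=snap("wrist");o=robot.get_obs();C=cloud(m,d);T=R.from_quat(o["tool_rot"]).as_matrix()
    Q=(C-o["position"])@T*1000   # tool frame mm
    M=(d>0)&(abs(Q[...,2]+8)<14)&(abs(Q[...,1])<35)&(Q[...,0]>12)
    M=M.astype(np.uint8);M=cv2.erode(M,np.ones((3,3)))>0
    P=Q[M];A=np.c_[P[:,:2],np.ones(len(P))];k=np.linalg.lstsq(A,P[:,2],rcond=None)[0]
    print("held n",len(P),"x",np.percentile(P[:,0],[1,99]).round(1),"y",np.percentile(P[:,1],[1,99]).round(1),"z med",np.median(P[:,2]).round(1),"slope",k.round(3))
    return im
E
python3 - <<'E'
from h import *
save(held(),"w3.png")
plan([(513,-90,185,40)])
E
```

```text
held n 7014 x [13.3 59.6] y [-18.4  19.5] z med -6.8 slope [ 3.000e-03  1.000e-03 -6.931e+00]
now [ 516.4 -269.9  183.7] yaw 85.41 t 12.5333 q6 -2.16 F [ 0.7  0.1 -0.7] w 39.8 g 25.0
(513, -90, 185, 40) -> [ 0.089  0.895 -0.007] turn 0.2523 rows 7.0
```

View pics/w3.png

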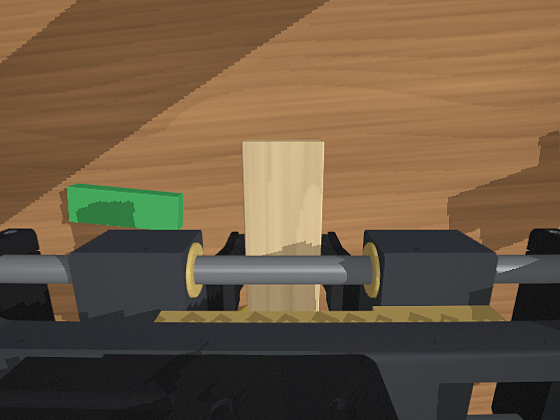

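The light blank is held level and centred: its end is at row 142, edges at columns 243–324, and the fit slope is near 0.

Emit:
move_arm(motion="-1 0.089 0.895 0 0.252;-1 0.089 0.895 0 0.252;-1 0.089 0.895 0 0.252;-1 0.089 0.895 0 0.252;-1 0.089 0.895 0 0.252;-1 0.089 0.895 0 0.252;-1 0.089 0.895 0 0.252;-1 0.089 0.895 0 0.252")

```text
time: 13.2
position: [0.5123, -0.0896, 0.182]
tool_rot: [0.422, 0.906, -0.0, -0.002]
ft_force: [0.4, 0.0, 0.4]
grip_width: 0.0396
grip_force: 25.0
```

Emit:
move_arm(motion="-1 0.664 0.531 0 0.171;-1 0.664 0.531 0 0.171;-1 0.664 0.531 0 0.171;-1 0.664 0.531 0 0.171;-1 0.664 0.531 0 0.171;-1 0.664 0.531 0 0.171;-1 0.664 0.531 0 0.171")

```text
time: 13.78
position: [0.5086, 0.0802, 0.1828]
tool_rot: [0.646, 0.763, -0.001, -0.001]
ft_force: [0.1, -0.3, -1.5]
grip_width: 0.0399
grip_force: 25.0
```

Emit:
move_arm(motion="-1 0.2 0.03 0 0;-1 0.36 0.06 0.1 0;-1 0.446 0.072 0.25 0;-1 0.446 0.072 0.375 0;-1 0.446 0.072 0.375 0;-1 0.446 0.072 0.375 0;-1 0.446 0.072 0.375 0")

```text
time: 14.37
position: [0.5101, 0.1689, 0.1096]
tool_rot: [0.648, 0.762, 0.0, 0.0]
ft_force: [-0.1, 0.2, -0.3]
grip_width: 0.0391
grip_force: 25.0
```

Run:
```python
from h import *
held()
plan([(509,170.3,51.3,9.2)])
```

```text
held n 9921 x [ 13.4 103.6] y [-22.5  22.3] z med -4.9 slope [-0.066  0.003 -2.472]
now [510.5 169.  110.2] yaw 9.18 t 14.4167 q6 -0.05 F [ 0.5  0.8 -0.4] w 39.6 g 25.0
(509, 170.3, 51.3, 9.2) -> [ 0.007 -0.006  0.295] turn -0.0001 rows 2.0
```

Emit:
move_arm(motion="-1 0.006 -0.006 0.1 0;-1 0.006 -0.006 0.18 0;-1 0.006 -0.006 0.24 0;-1 0.006 -0.006 0.27 0;-1 0.006 -0.006 0.283 0;-1 0.006 -0.006 0.29 0;-1 0.006 -0.006 0.295 0;-1 0.006 -0.006 0.295 0;-1 0.006 -0.006 0.295 0")

```text
time: 15.17
position: [0.5083, 0.1705, 0.0538]
tool_rot: [0.648, 0.762, 0.001, 0.001]
ft_force: [-4.6, -2.5, 16.4]
grip_width: 0.0398
grip_force: 25.0
```

Contact is confirmed: 53.8 is the bed and dark blank height of 38 plus 15.9 at the grasp. I'll relax the push and release.

Emit:
move_arm(motion="-1 0 0 0 0;-1 0 0 0 0")

```text
time: 15.33
position: [0.5083, 0.1705, 0.0538]
tool_rot: [0.648, 0.762, 0.001, 0.001]
ft_force: [-4.1, -3.1, 16.1]
grip_width: 0.0399
grip_force: 25.0
```

Emit:
move_arm(motion="-1 0 0 -0.006 0;-1 0 0 -0.01 0;-1 0 0 -0.01 0")

```text
time: 15.58
position: [0.5091, 0.1711, 0.0538]
tool_rot: [0.648, 0.762, 0.001, 0.001]
ft_force: [-0.2, -1.0, 8.9]
grip_width: 0.0394
grip_force: 25.0
```

Emit:
move_arm(motion="0.4 0 0 0 0;0.4 0 0 0 0;0.4 0 0 0 0;0.4 0 0 0 0;0.4 0 0 0 0;0.4 0 0 -0.1 0;0.4 0 0 -0.3 0;0.4 0 0 -0.5 0;0.4 0 0 -0.65 0;1 0 0 -0.65 0;1 0 0 -0.65 0")

```text
time: 16.5
position: [0.5088, 0.1715, 0.1839]
tool_rot: [0.648, 0.762, 0.002, 0.002]
ft_force: [0.1, -0.9, 0.3]
grip_width: 0.0677
grip_force: 0.0
```

Run:
```python
from h import *
stack(.058,"wrist")
plan([(555,40,185,40),(635,-105,150,65.6)])
```

```text
wrist stack 0.0593 5152 [508.5 174.7 115.5  40.  -80.7]
now [507.4 171.3 182.3] yaw 9.27 t 16.55 q6 -0.05 F [-0.4  0.6  0.6] w 71.3 g 0.0
(555, 40, 185, 40) -> [-0.686  0.129 -0.014] turn -0.1707 rows 5.0
(635, -105, 150, 65.6) -> [-0.812 -0.16   0.175] turn -0.1422 rows 5.0
```

Emit:
move_arm(motion="1 -0.686 0.129 0 -0.17;1 -0.686 0.129 0 -0.17;1 -0.686 0.129 0 -0.17;1 -0.686 0.129 0 -0.17;1 -0.686 0.129 0 -0.17;1 -0.686 0.129 0 -0.17")

```text
time: 17.05
position: [0.5543, 0.0384, 0.1797]
tool_rot: [0.425, 0.905, -0.001, -0.002]
ft_force: [-0.4, 0.5, -0.6]
grip_width: 0.0869
grip_force: 0.0
```

Emit:
move_arm(motion="1 -0.812 -0.16 0.175 -0.142;1 -0.812 -0.16 0.175 -0.142;1 -0.812 -0.16 0.175 -0.142;1 -0.812 -0.16 0.175 -0.142;1 -0.812 -0.16 0.175 -0.142;1 -0.812 -0.16 0.175 -0.142;1 -0.812 -0.16 0.175 -0.142;1 -0.812 -0.16 0.175 -0.142")

```text
time: 17.72
position: [0.6332, -0.103, 0.1462]
tool_rot: [0.213, 0.977, 0.0, -0.002]
ft_force: [0.1, 0.0, -0.7]
grip_width: 0.087
grip_force: 0.0
```

Run:
```python
from h import *
blanks()
m,im,d=stack(.058,"top");save(im,"top1.png")
plan([(640.1,-112.7,14,65.6)])
```

```text
[ 375    0  165   80 4932] [566.4  86.7 136.5  61.2  66.4] [158. 138. 106.]
[ 254  150   45  106 4470] [ 634.  -109.   102.1   40.   -24.4] [176.  79.  57.]
top stack 0.0575 610 [508.9 170.1 120.9  40.3 -82.3]
now [ 633.8 -103.1  147.1] yaw 65.51 t 17.8167 q6 -1.48 F [-0.9 -0.9  0.2] w 87.3 g 0.0
(640.1, -112.7, 14, 65.6) -> [-0.048 -0.031  0.666] turn -0.0005 rows 4.0
```

View pics/top1.png

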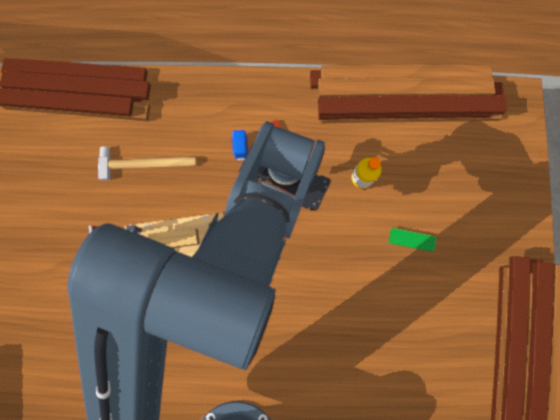

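The top view shows the stack still at the jig, half shaded by the arm near (180,235); the other items are unmoved. Grasping the red blank.

Emit:
move_arm(motion="0.7 -0.053 -0.029 0.2 0;0.7 -0.053 -0.029 0.4 0;0.6 -0.053 -0.029 0.55 0;0.6 -0.053 -0.029 0.62 0;0.6 -0.053 -0.029 0.65 0;0.6 -0.053 -0.029 0.665 0;0.6 -0.053 -0.029 0.665 0")

```text
time: 18.4
position: [0.6428, -0.1146, 0.0151]
tool_rot: [0.213, 0.977, -0.0, 0.001]
ft_force: [-0.1, -0.9, 0.0]
grip_width: 0.0695
grip_force: 0.0
```

Emit:
move_arm(motion="-1 0 0 0 0;-1 0 0 0 0;-1 0 0 0 0;-1 0 0 0 0;-1 0 0 0 0;-1 0 0 0 0;-1 0 0 0 0;-1 0 0 0 0;-1 0 0 0 0")

```text
time: 19.15
position: [0.6423, -0.1149, 0.0147]
tool_rot: [0.213, 0.977, 0.0, 0.0]
ft_force: [-0.4, 1.1, 4.7]
grip_width: 0.0397
grip_force: 25.0
```

Run:
```python
from h import *
plan([(620,-80,200,None),(545,60,205,30),(509,170.3,130,9.2)])
```

```text
now [ 642.3 -114.9   14.7] yaw 65.42 t 19.15 q6 -1.49 F [-0.4  1.1  4.7] w 39.7 g 25.0
(620, -80, 200, None) -> [ 0.174  0.112 -0.926] turn -0.0 rows 5.0
(545, 60, 205, 30) -> [ 0.632  0.481 -0.025] turn 0.1968 rows 5.0
(509, 170.3, 130, 9.2) -> [0.568 0.12  0.375] turn 0.1156 rows 4.0
```

Emit:
move_arm(motion="-1 0 0 -0.1 0;-1 0 0 -0.25 0;-1 0 0 -0.4 0;-1 0.05 0.03 -0.6 0;-1 0.12 0.08 -0.8 0;-1 0.174 0.112 -0.926 0;-1 0.174 0.112 -0.926 0;-1 0.174 0.112 -0.926 0")

```text
time: 19.82
position: [0.62, -0.0797, 0.2009]
tool_rot: [0.212, 0.977, -0.0, 0.002]
ft_force: [-0.1, 0.1, -0.7]
grip_width: 0.0397
grip_force: 25.0
```

Run:
```python
from h import *
held()
plan([(545,60,205,30),(509,170.3,130,9.2)])
```

```text
held n 7235 x [13.4 60.1] y [-17.9  20.1] z med -8.3 slope [ 4.000e-03  0.000e+00 -8.426e+00]
now [619.2 -79.9 199. ] yaw 65.46 t 19.8667 q6 -1.45 F [ 0.3  1.2 -0.8] w 39.5 g 25.0
(545, 60, 205, 30) -> [ 0.628  0.482 -0.03 ] turn 0.197 rows 5.0
(509, 170.3, 130, 9.2) -> [0.568 0.12  0.375] turn 0.1156 rows 4.0
```

Emit:
move_arm(motion="-1 0.63 0.481 -0.025 0.197;-1 0.63 0.481 -0.025 0.197;-1 0.63 0.481 -0.025 0.197;-1 0.63 0.481 -0.025 0.197;-1 0.63 0.481 -0.025 0.197;-1 0.63 0.481 -0.025 0.197;-1 0.63 0.481 -0.025 0.197")

```text
time: 20.45
position: [0.5448, 0.0596, 0.2026]
tool_rot: [0.499, 0.867, -0.001, -0.001]
ft_force: [0.4, -0.6, -1.2]
grip_width: 0.0398
grip_force: 25.0
```

Emit:
move_arm(motion="-1 0.25 0.05 0 0.04;-1 0.45 0.1 0.05 0.08;-1 0.568 0.12 0.2 0.116;-1 0.568 0.12 0.375 0.116;-1 0.568 0.12 0.375 0.116;-1 0.568 0.12 0.375 0.116;-1 0.568 0.12 0.375 0.116")

```text
time: 21.03
position: [0.5109, 0.169, 0.1298]
tool_rot: [0.649, 0.761, 0.0, 0.001]
ft_force: [0.8, -0.0, -0.4]
grip_width: 0.0397
grip_force: 25.0
```

Run:
```python
from h import *
plan([(508.8,170.6,73.5,9.2)])
```

```text
now [510.9 169.  129.8] yaw 9.08 t 21.0333 q6 -0.05 F [ 0.8 -0.  -0.4] w 39.7 g 25.0
(508.8, 170.6, 73.5, 9.2) -> [ 0.01  -0.009  0.282] turn -0.0007 rows 2.0
```

Emit:
move_arm(motion="-1 0.009 -0.008 0.1 0;-1 0.009 -0.008 0.18 0;-1 0.009 -0.008 0.24 0;-1 0.009 -0.008 0.265 0;-1 0.009 -0.008 0.274 0;-1 0.009 -0.008 0.28 0;-1 0.009 -0.008 0.283 0;-1 0.009 -0.008 0.283 0;-1 0.009 -0.008 0.283 0")

```text
time: 21.78
position: [0.5078, 0.1718, 0.0735]
tool_rot: [0.649, 0.761, 0.001, 0.001]
ft_force: [0.7, 0.2, -0.7]
grip_width: 0.04
grip_force: 25.0
```

Emit:
move_arm(motion="-1 -0.003 0.003 0.003 0;-1 -0.003 0.003 0.006 0;-1 -0.003 0.003 0.006 0")

```text
time: 22.03
position: [0.5082, 0.1714, 0.0727]
tool_rot: [0.649, 0.761, 0.0, 0.0]
ft_force: [-1.2, -0.1, 7.0]
grip_width: 0.0397
grip_force: 25.0
```

Contact (7 N). Release and lift.

Emit:
move_arm(motion="0.4 0 0 0 0;0.4 0 0 0 0;0.4 0 0 0 0;0.4 0 0 0 0;0.4 0 0 0 0;0.4 0 0 -0.1 0;0.4 0 0 -0.3 0;0.4 0 0 -0.5 0;0.4 0 0 -0.7 0;0.4 0 0 -0.8 0;0.4 0 0 -0.8 0;0.4 0 0 -0.8 0")

```text
time: 23.03
position: [0.5084, 0.1714, 0.2327]
tool_rot: [0.649, 0.761, 0.001, 0.001]
ft_force: [-0.5, 0.2, 0.2]
grip_width: 0.0609
grip_force: 0.0
```

Run:
```python
from h import *
m,im,d=stack(.078,"wrist")
import pickle;pickle.dump((m,im,d),open('w4.pkl','wb'))
m,im,d=snap("side");save(cv2.resize(im[70:260,130:290],None,fx=3,fy=3),"side1.png")
# red pad in side view
C=cloud(m,d);h=cv2.cvtColor(im,cv2.COLOR_RGB2HSV)
M=(((h[...,0]<8)|(h[...,0]>172))&(h[...,1]>150)&(C[...,2]>.15)&(d>0)&(abs(C[...,0]-.5)<.15)&(abs(C[...,1]-.3)<.15))
print(M.sum(),np.median(C[M],0).round(4),C[M].min(0).round(3),C[M].max(0).round(3))
plan([])
```

```text
wrist stack 0.0793 4413 [507.9 173.1 118.9  40.  -80.9]
1 [0.4674 0.1707 0.2263] [0.467 0.171 0.226] [0.467 0.171 0.226]
now [506.7 171.2 230.2] yaw 9.08 t 23.1333 q6 -0.04 F [-0.   0.1  0.3] w 61.1 g 0.0
```

View pics/side1.png

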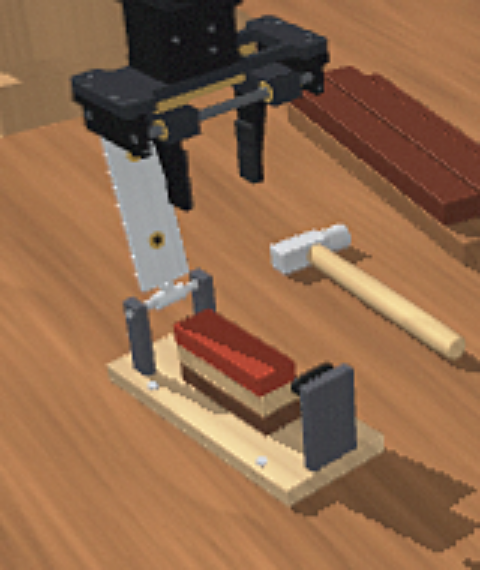

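The pile is square and let go in the side view, with red on top and the catch free. The plate is still open. Next I go over and behind the plate with the fingers shut.

Run:
```python
from h import *
plan([(508,171,330,None),(490,285,330,None),(475,382,330,None),(475,382,236,None)])
```

```text
now [506.7 171.2 230.2] yaw 9.08 t 23.1333 q6 -0.04 F [-0.   0.1  0.3] w 61.1 g 0.0
(508, 171, 330, None) -> [-0.002  0.006 -0.499] turn -0.0 rows 3.0
(490, 285, 330, None) -> [0.577 0.001 0.   ] turn -0.0 rows 3.0
(475, 382, 330, None) -> [0.491 0.003 0.   ] turn -0.0 rows 3.0
(475, 382, 236, None) -> [0.   0.   0.47] turn -0.0 rows 3.0
```

Emit:
move_arm(motion="0 0 0 -0.2 0;-1 0 0 -0.4 0;-1 0 0 -0.5 0;-1 0 0 -0.5 0;-1 0.2 0 -0.5 0;-1 0.4 0 -0.5 0;-1 0.577 0 -0.5 0;-1 0.577 0 -0.5 0;-1 0.577 0 -0.5 0")

```text
time: 23.88
position: [0.4879, 0.2864, 0.3283]
tool_rot: [0.648, 0.762, -0.003, -0.001]
ft_force: [0.0, -0.0, -0.7]
grip_width: 0.0089
grip_force: 0.0
```

Emit:
move_arm(motion="-1 0.2 0.003 0 0;-1 0.4 0.003 0 0;-1 0.491 0.003 0 0;-1 0.491 0.003 0 0;-1 0.491 0.003 0.15 0;-1 0.491 0.003 0.3 0;-1 0.491 0.003 0.47 0;-1 0.491 0.003 0.47 0;-1 0.491 0.003 0.47 0;-1 0.491 0.003 0.47 0")

```text
time: 24.72
position: [0.4759, 0.3816, 0.2384]
tool_rot: [0.649, 0.76, 0.0, 0.0]
ft_force: [-0.1, -0.6, 0.4]
grip_width: 0.0007
grip_force: 0.0
```

Run:
```python
from h import *
plan([(503.4,205,236,9.2)])
m,im,d=snap("top");C=cloud(m,d)
D=np.linalg.norm(C[:,:,:2]-[.5087,.1703],axis=2)<.075
for zs in(.038,.058,.078):
    M=(abs(C[:,:,2]-zs)<.006)&D;print(zs,M.sum(),rect(M,m,zs))
m,im,d=snap("side");save(cv2.resize(im[50:270,120:330],None,fx=2.6,fy=2.6),"side2.png")
```

```text
now [475.9 381.6 238.4] yaw 9.01 t 24.7167 q6 0.34 F [-0.1 -0.6  0.4] w 0.7 g 0.0
(503.4, 205, 236, 9.2) -> [-0.893 -0.003  0.012] turn -0.0011 rows 5.0
0.038 48 [516.3 111.6  38.2   7.6   1.4]
0.058 23 [519.4 112.2  32.7   2.5   9.6]
0.078 749 [508.  170.4 120.2  40.8 -82.2]
```

View pics/side2.png

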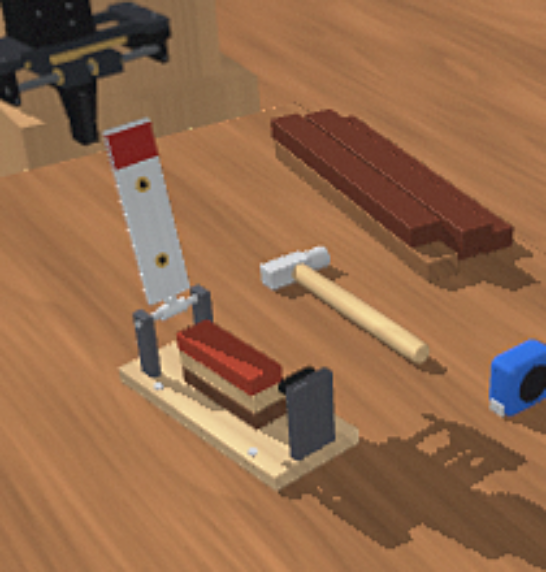

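The plate is open at (135,145) in the crop with the fingers behind it. The pile's lower layers look slightly stepped near (280,405), so I'll quantify that before closing.

Run:
```python
from h import *
m,im,d=snap("side");C=cloud(m,d)*1000
a=np.radians(99.1);ey=np.array([np.cos(a),np.sin(a)]);ex=np.array([ey[1],-ey[0]])
J=C[...,:2]-[508.9,170.3];x=J@ex;y=J@ey;z=C[...,2]
print("side")
for n,l,h in(("dark",23,35),("light",43,55),("red",63,75)):
    B=(d>0)&(z>l)&(z<h)&(abs(x)<30)&(abs(y)<75)
    E=B&(abs(x)<12)&(y<-50);S=B&(abs(y)<45)&(x<-12)
    print(n,E.sum(),"end y",np.median(y[E]).round(1),S.sum(),"side x",np.median(x[S]).round(1),"slope",np.polyfit(y[S],x[S],1).round(3))
```

```text
side
dark 25 end y -60.2 69 side x -20.3 slope [ 4.0000e-03 -2.0089e+01]
light 30 end y -57.8 79 side x -20.0 slope [-9.0000e-03 -1.9966e+01]
red 28 end y -58.2 72 side x -20.8 slope [ 3.0000e-03 -2.1003e+01]
```

The light blank is offset 2.4 mm from the dark one, and the red is 0.4 mm from the light, all within 5 mm. Swinging the plate.

Emit:
move_arm(motion="-1 -0.12 0 0.01 0;-1 -0.22 0 0.01 0;-1 -0.3 0 0.01 0;-1 -0.38 0 0.01 0;-1 -0.46 0 0.01 0;-1 -0.54 0 0.01 0;-1 -0.62 0 0.01 0;-1 -0.68 0 0.01 0;-1 -0.74 0 0.01 0;-1 -0.79 0 0.01 0;-1 -0.84 0 0.01 0;-1 -0.89 0 0.01 0")

```text
time: 25.87
position: [0.5031, 0.2059, 0.2358]
tool_rot: [0.649, 0.761, 0.0, 0.0]
ft_force: [0.8, -0.3, 0.7]
grip_width: 0.0006
grip_force: 0.0
```

Run:
```python
from h import *
m,im,d=snap("side");save(cv2.resize(im[50:270,120:330],None,fx=2.6,fy=2.6),"side3.png")
C=cloud(m,d)*1000
a=np.radians(99.1);ey=np.array([np.cos(a),np.sin(a)]);ex=np.array([ey[1],-ey[0]])
J=C[...,:2]-[508.9,170.3];h=cv2.cvtColor(im,cv2.COLOR_RGB2HSV)
M=((h[...,0]<8)|(h[...,0]>172))&(h[...,1]>150)&(C[...,2]>83)&(abs(J@ex)<40)&(abs(J@ey)<150)
print(M.sum(),np.median(J[M]@ey),np.median(C[M],0))
plan([(503.4,205,236,9.2),(518,110,180,None),(521.3,92.3,115,None)])
```

```text
126 13.119694687970814 [507.09103648 183.10171973 237.51937849]
now [503.4 204.3 235.7] yaw 9.06 t 25.9167 q6 0.02 F [ 0.  -1.2  0.1] w 0.4 g 0.0
(503.4, 205, 236, 9.2) -> [ 0.004  0.    -0.002] turn -0.0008 rows 1.0
(518, 110, 180, None) -> [-0.481 -0.004  0.28 ] turn -0.0 rows 3.0
(521.3, 92.3, 115, None) -> [-0.09   0.002  0.325] turn -0.0 rows 2.0
```

View pics/side3.png

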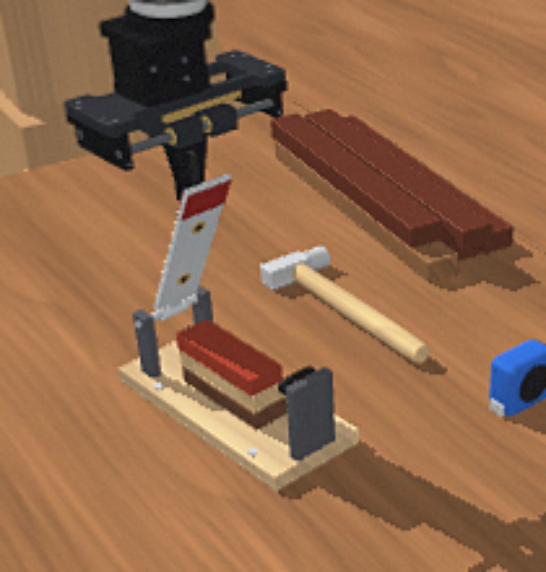

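The plate leans at about 1.08 rad, still touching the fingers. Pushing on.

Emit:
move_arm(motion="-1 -0.06 0 0 0;-1 -0.12 0 0.05 0;-1 -0.18 0 0.1 0;-1 -0.24 0 0.16 0;-1 -0.3 0 0.22 0;-1 -0.36 0 0.28 0;-1 -0.42 0 0.28 0;-1 -0.48 0 0.28 0;-1 -0.48 0 0.28 0;-1 -0.48 0 0.28 0")

```text
time: 26.75
position: [0.5189, 0.1112, 0.1804]
tool_rot: [0.649, 0.76, 0.001, 0.001]
ft_force: [-0.5, 0.5, 0.8]
grip_width: 0.0004
grip_force: 0.0
```

Run:
```python
from h import *
m,im,d=snap("side")
C=cloud(m,d)*1000
a=np.radians(99.1);ey=np.array([np.cos(a),np.sin(a)]);ex=np.array([ey[1],-ey[0]])
J=C[...,:2]-[508.9,170.3];h=cv2.cvtColor(im,cv2.COLOR_RGB2HSV)
M=((h[...,0]<8)|(h[...,0]>172))&(h[...,1]>150)&(C[...,2]>83)&(abs(J@ex)<40)&(abs(J@ey)<150)
print(M.sum(),np.median(J[M]@ey),np.median(C[M],0))
plan([(521.3,92.3,115,None)])
```

```text
122 -79.54265673878228 [521.0996621   92.40555638 100.49552734]
now [518.7 111.7 180.4] yaw 9.04 t 26.8 q6 -0.16 F [ 0.7  0.3 -0. ] w 0.6 g 0.0
(521.3, 92.3, 115, None) -> [-0.098 -0.002  0.327] turn -0.0 rows 2.0
```

The plate rests on the roller with its pad at (521,92,100). Pressing now.

Emit:
move_arm(motion="-1 -0.05 0 0.1 0;-1 -0.098 0 0.2 0;-1 -0.098 0 0.3 0;-1 -0.098 0 0.33 0;-1 -0.098 0 0.35 0;-1 -0.098 0 0.37 0;-1 -0.098 0 0.39 0;-1 -0.098 0 0.405 0;-1 -0.098 0 0.42 0;-1 -0.098 0 0.43 0;-1 -0.098 0 0.435 0;-1 -0.098 0 0.435 0")

```text
time: 27.8
position: [0.522, 0.0929, 0.0942]
tool_rot: [0.649, 0.761, 0.001, 0.001]
ft_force: [-2.4, 0.6, 9.4]
grip_width: 0.0004
grip_force: 4.4
```

Emit:
move_arm(motion="-1 0 0 0.005 0;-1 0 0 0.008 0;-1 0 0 0.008 0;-1 0 0 -0.05 0;-1 0 0 -0.2 0;-1 0 0 -0.4 0;-1 0 0 -0.6 0;-1 0 0 -0.8 0;-1 0 0 -0.8 0;-1 0 0 -0.8 0;-1 0 0 -0.8 0")

```text
time: 28.72
position: [0.5208, 0.0927, 0.2526]
tool_rot: [0.649, 0.761, 0.0, 0.0]
ft_force: [-0.9, 0.4, -0.8]
grip_width: 0.0006
grip_force: 0.0
```

Run:
```python
from h import *
m,im,d=snap("side")
C=cloud(m,d)*1000
a=np.radians(99.1);ey=np.array([np.cos(a),np.sin(a)]);ex=np.array([ey[1],-ey[0]])
J=C[...,:2]-[508.9,170.3];x=J@ex;y=J@ey;z=C[...,2];h=cv2.cvtColor(im,cv2.COLOR_RGB2HSV)
M=((h[...,0]<8)|(h[...,0]>172))&(h[...,1]>150)&(z>80)&(z<140)&(abs(x)<40)&(abs(y)<150)
print(M.sum(),np.median(y[M]),np.median(C[M],0))
P=(d>0)&(abs(x)<20)&(y>-95)&(y<60)&(z>79)&(z<120);print("plate slope",np.polyfit(y[P],z[P],1).round(3))
for n,l,hh in(("dark",23,35),("light",43,55),("red",63,75)):
    B=(d>0)&(z>l)&(z<hh)&(abs(x)<30)&(abs(y)<75)
    E=B&(abs(x)<12)&(y<-50);S=B&(abs(y)<45)&(x<-12)
    print(n,E.sum(),np.median(y[E]).round(1),S.sum(),np.median(x[S]).round(1))
plan([])
```

```text
115 -76.85032818184072 [518.59918662  94.15006728  87.37728177]
plate slope [-3.0000e-03  8.7173e+01]
dark 27 -60.2 76 -20.1
light 17 -58.4 73 -19.7
red 0 nan 85 -20.3
now [520.2  92.7 251.6] yaw 9.1 t 28.7667 q6 -0.19 F [-0.4  0.9 -0.4] w 0.3 g 0.0
  return _methods._mean(a, axis=axis, dtype=dtype,
  ret = ret.dtype.type(ret / rcount)
```

The plate is level and held shut (slope 0.003), the pile hasn't moved, and the arm is clear.

```bash
python3 -c "
from rig import robot
print(robot.hand_in())"
```

```text
the job is handed in; nothing more can be done
None
```

The job is handed in (verdict not shown): the pile is dark, light, red on the yellow mark, offset by at most about 2.5 mm, the guide plate is snapped shut under the catch, and the arm is clear, at about 29 s of the 72 s.

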